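# Take the middle tray out of the stack

## Task

The orange tray with the clothes peg, in the middle of the stack, is wanted in the middle of the green mat. First lift the white tray off and set it down upright on the counter beside the stack, then put the orange tray flat on the mat, and last put the white tray back on the blue one, sitting fully home on it like before. Keep each tray's contents in it, leave the blue tray where it stands, and do not disturb the bell, the glue bottle or the tape measure.

Things in the scene. Friction and masses are not known exactly. Their poses are not given: they have to be found in the camera images.
- blue_tray: Blue tray, lowest of the stack, on the counter. Shallow open plastic stacking tray, 100 mm long (its x), 58 mm wide (its y), 36 mm high; flat outer sides, 5 mm walls with a rounded rim (opening 90 x 48 mm), inner floor 9 mm above the origin; about 0.14 kg. Origin: centre of the underside of its foot, z up.
- orange_tray: Orange tray, same shape and origin as the blue; starts in the middle of the stack, on the blue one. Each tray's rounded foot ring (86 x 44 mm outside, 5 mm deep) drops with 2 mm play all round into the rim of the tray below, so stacked trays' origins are 31 mm apart.
- white_tray: White tray, same shape, foot and origin as the other two; starts on top of the stack, on the orange one. Stacked trays lie parallel; turned by half a turn they fit as well.
- peg: Brown wooden clothes peg, 61 x 12 x 11 mm, lying loose in the orange tray (hidden at first). Origin: centre of its underside.
- chalk: Rounded triangle of white tailor's chalk, 26 x 28 x 8 mm, lying loose in the white tray. Origin: centre of its underside.
- mat: Flat green square mat with white grid lines, 180 x 180 mm, 3 mm thick, fixed on the counter. Origin: centre of its underside; z up, x and y along its edges. The counter between the mat and the stack is free.
- bell: Domed grey service bell on a black base, 86 mm across, 54 mm high, loose bystander. Origin: centre of its underside.
- glue_bottle: Small white dropper bottle with red cap, 32 mm across, 90 mm high, loose bystander. Origin: centre of its underside.
- tape_measure: Round pink tape measure, 56 x 51 mm, 21 mm high, loose bystander. Origin: centre of its underside.
Not all that is in view belongs to the job. What is shaped like the orange_tray but purple or yellow is not meant.

How it is judged:
By the outcome, as a careful person would: the job done as asked, in the order asked, and still so for the second after the job is handed in, with the robot touching nothing.
It also fails if it takes over 72 s, if anything falls off the work surface, if the arm or the gripper's body presses on something with over 40 N, if the wrist force passes 120 N, or if a joint passes its speed limit or range.

## Robot

A 6-joint arm with a two-finger parallel gripper is mounted at the origin on a cart in front of the work surface, level with it; the furniture and walls round the work are solid. World frame = base frame: x ahead of the robot, y to its left, z up, the work surface at z = 0. Lengths are in m, angles in rad, forces in N, time in s.
With the tool pointing down it reaches from about 0.25 to 0.725 m from the base axis. Payload 9.7 kg.
Tool frame: the origin (TCP) lies midway between the tips of the shut fingers; the grasp point (between the pads) lies 19 mm behind it; z points along the fingers, y is the direction in which the jaws open and shut (so a half turn about z gives the same grasp; the last joint's range is limited). The gripper opens to 85 mm and grips with 20 to 120 N. Pads are 22 mm wide; open, the fingers measure 114 mm over their backs; the gripper's body (76 mm by 85 mm) begins 54 mm behind the grasp point. The pads swing forward as they close: fully open they stand 13 mm farther back than shut.
Start: joints at [-1.109, 0.087, 0.176, 1.66, 0, 1.571], TCP at [0.245, -0.492, 0.231] pointing down, gripper open.
Joint ranges: [-3.13, 3.13], [-0.85, 1.81], [-1.15, 1.24], [-2.2, 2.28], [-1.44, 1.52], [-3.14, 3.14]. Speed limits (rad/s): [2.22, 2.22, 2.57, 3.14, 3.14, 3.14].

## Interface

Orientations are given as a unit quaternion [w, x, y, z].
In Python, from bench import telemetry, snapshot, manip gives the robot as it stands. The module is installed in compiled form; this text tells all that it offers.
- The arm moves only by the shell command python3 -m creep 'ROWS' [OPENING] [FORCE]. ROWS is JSON, one flat list of numbers, 6 for each row, row after row: the shift along the world's x, y, z in cm, then the turn, a rotation vector about the world's x, y, z in degrees. In form: [x, y, z, wx, wy, wz, x, y, z, wx, wy, wz, ...]. A call has 1 to 20 rows; each row shifts and turns the commanded pose from where the row before left it; what a row does not reach is not made up. A row lasts 1/12 s, in which the tool goes at most 41.7 mm and 7.16 degrees, less where a joint would pass 70% of its speed; a pose out of reach is approached as far as the arm can. A call with a gripper value outside its range is refused whole. OPENING is the opening, from -1 (shut) to 1 (fully open), set as the call begins (- or left out, the last holds). The fingers move at their own pace and stop on an object; FORCE is the grip in N (left out, the last holds). Time passes only in rows, so rows that do not move let the fingers close. It gives the time, the measured TCP pose, the force and the opening at its end, in the units of the state.
- telemetry.get_state(): the state, without advancing time (a new reading comes with each control period).
- snapshot(name): name is "scene" or "top" or "wrist"; returns a dict with "frame" (420x560x3 uint8, red, green, blue), "depth" (420x560 float32, m along the optical axis (not along the pixel's ray), 0 where there is no reading), "K" (3x3 intrinsics, pixels), "rvec" (rotation vector, rad) and "tvec" (3), from world to camera coordinates, as OpenCV has them. Camera axes: x right, y down, z forward; pixel columns grow to the right and rows downward; lengths in m; the calibration is good to about 2 mm. A picture is of the moment at which its call begins.
- manip.finish_job(): hands the job in, once; it reports no verdict.
The state is a dict: "t": time; "joints": joint angles; "dq": joint speeds; "effort": joint torques, N m; "ee_pos": TCP position; "tcp_rot": TCP orientation; "contact_force": force on the tool from outside, world axes, zero at the start; "wrist_torque": the same for the moment, N m; "gripper_width": opening from 0.0 (shut) to 1.0 (fully open).
Only numpy, scipy, OpenCV 4.12 (cv2) and the standard library are available. Lean on these libraries where they do the work, as an engineer would, in place of code of your own. Each camera call takes 0.05 s, during which the arm holds its last target.

## Working session

There is one attempt and no reset: what is moved stays moved. The work goes in short steps, Python scripts to look and compute and a shell command to move; the robot and the scene stay as the last step left them, time stands still between calls to the robot, and variables do not carry over. Pictures are saved under pics/ and viewed, and the job is handed in when it is done.

```bash
mkdir -p pics; cat > h.py <<'E'
import numpy as np,cv2
from bench import telemetry,snapshot,manip
def save(s,n): cv2.imwrite('pics/'+n,cv2.cvtColor(s['frame'],cv2.COLOR_RGB2BGR))
def cloud(s):
    d=s['depth'];h,w=d.shape;u,v=np.meshgrid(np.arange(w),np.arange(h))
    K=s['K'];c=np.stack([(u-K[0,2])/K[0,0]*d,(v-K[1,2])/K[1,1]*d,d],-1)
    R=cv2.Rodrigues(np.array(s['rvec'],float))[0];P=(c-np.array(s['tvec']).reshape(3))@R
    P[d==0]=np.nan
    return P
def ray(s,u,v,z):
    K=s['K'];R=cv2.Rodrigues(np.array(s['rvec'],float))[0];C=-R.T@np.array(s['tvec']).reshape(3)
    r=R.T@np.array([(u-K[0,2])/K[0,0],(v-K[1,2])/K[1,1],1]);return C+r*(z-C[2])/r[2]
E
python3 - <<'E'
from h import *
for n in ['scene','top','wrist']:
    s=snapshot(n);save(s,n+'0.png');np.savez('s_'+n+'0.npz',**s)
    R=cv2.Rodrigues(np.array(s['rvec'],float))[0];print(n,-R.T@np.array(s['tvec']).reshape(3),s['K'][0,0])
st=telemetry.get_state();print(st)
E
```

```text
scene [-0.32764525 -1.02179351  0.72606575] 545.5636222235239
top [ 0.49195971 -0.04328002  1.36220912] 541.5714714922262
wrist [ 0.30766421 -0.46199064  0.37370183] 335.9069535783855
{'t': 0.15, 'joints': array([-1.10900791e+00,  8.73572056e-02,  1.75302139e-01,  1.65979232e+00,
       -1.68974797e-06,  1.57077764e+00]), 'dq': array([ 0.00048795, -0.00259306,  0.00257152,  0.00121154,  0.00010464,
        0.00044291]), 'effort': array([ 1.85310346e-03, -5.20760536e+01,  4.65044975e+01,  1.38807547e-02,
        6.83745566e-05, -2.12950255e-05]), 'ee_pos': array([ 0.24497413, -0.49223511,  0.23072583]), 'tcp_rot': array([-5.11390240e-04,  9.73459874e-01,  2.28857156e-01, -1.21083954e-04]), 'contact_force': array([-0.29491733,  0.8551838 ,  0.45648876]), 'wrist_torque': array([-0.0594543 ,  0.00137225,  0.00915534]), 'gripper_width': 1.0018022903361203}
```

View pics/top0.png

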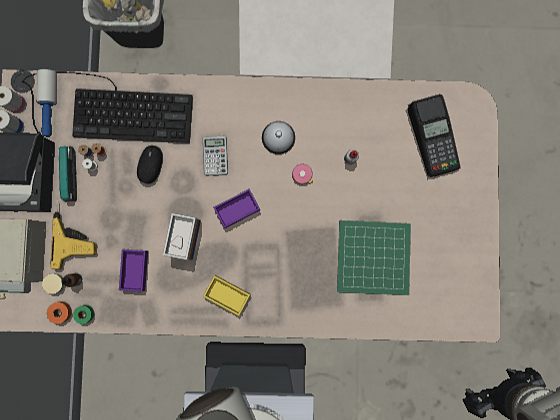

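View pics/scene0.png

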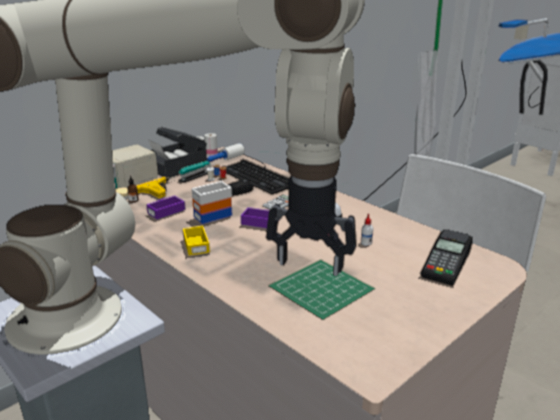

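View pics/wrist0.png

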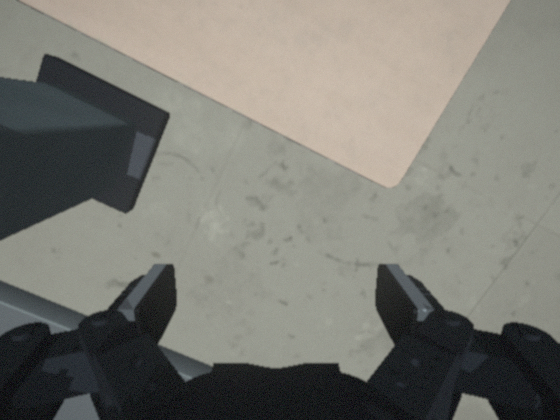

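The top view shows the stack, white tray uppermost with the chalk in it, at about (181,237), and the mat at (374,257). Purple trays are at (237,208) and (133,270), and a yellow one at (228,295). The bell is at (278,137), the tape at (303,174) and the glue at (351,158). The scene view shows white, orange and blue stacked at (212,202). Next I'll measure these.

```bash
python3 - <<'E'
from h import *
s=dict(np.load('s_top0.npz'));P=cloud(s);f=s['frame'];hsv=cv2.cvtColor(f,cv2.COLOR_RGB2HSV)
Z=P[...,2]
def rect(m,name):
    n,l,st,c=cv2.connectedComponentsWithStats(m.astype(np.uint8))
    for i in range(1,n):
        if st[i,4]<60: continue
        q=P[l==i];q=q[~np.isnan(q[:,0])]
        (cx,cy),wh,a=cv2.minAreaRect((q[:,:2]*1000).astype(np.float32))
        print(name,'px',c[i].round(),'ctr',round(cx,1),round(cy,1),'wh',np.round(wh,1),'ang',round(a,1),'z med/max',np.round(np.nanmedian(q[:,2])*1000,1),np.round(np.nanpercentile(q[:,2],98)*1000,1))
reg=np.zeros(Z.shape,bool);reg[90:330,100:480]=1
rect(reg&(Z>0.085)&(Z<0.12),'rim z>85')
H,S,V=cv2.split(hsv)
rect(reg&(H>60)&(H<90)&(S>100),'green')
rect(reg&(H>120)&(H<150)&(S>80),'purple')
rect(reg&(H>22)&(H<35)&(S>120),'yellow')
rect(reg&(Z>0.012),'obj z>12')
for z,uv in [(0,(499,340)),(0,(499,90))]: print(ray(s,*uv,z))
cv2.imwrite('pics/crop_top.png',cv2.resize(f[195:280,110:270,::-1],None,fx=5,fy=5,interpolation=cv2.INTER_CUBIC))
s=dict(np.load('s_scene0.npz'));cv2.imwrite('pics/crop_scene.png',cv2.resize(s['frame'][160:270,130:290,::-1],None,fx=5,fy=5,interpolation=cv2.INTER_CUBIC))
E
```

```text
rim z>85 px [179. 236.] ctr 531.9 168.4 wh [ 59.2 101.5] ang 80.8 z med/max 96.6 102.5
green px [341. 257.] ctr 493.4 -240.9 wh [ 53.  176.4] ang 89.6 z med/max 3.8 8.7
green px [399. 257.] ctr 491.4 -333.9 wh [119.7 176.3] ang 88.6 z med/max 3.7 8.9
purple px [236. 208.] ctr 605.6 40.7 wh [57.2 99.1] ang 28.7 z med/max 10.8 39.8
purple px [133. 270.] ctr 446.3 289.6 wh [ 59.6 102.4] ang 87.6 z med/max 11.6 39.3
yellow px [226. 295.] ctr 390.2 59.7 wh [98.7 63.7] ang 63.1 z med/max 10.9 39.7
obj z>12 px [145. 108.] ctr 843.0 281.5 wh [233.6 111.7] ang 88.5 z med/max 15.6 22.1
obj z>12 px [434. 134.] ctr 800.5 -450.1 wh [193.2  86.6] ang 17.6 z med/max 42.2 59.3
obj z>12 px [278. 136.] ctr 790.8 -57.9 wh [76.4 73.9] ang 87.5 z med/max 37.4 53.3
obj z>12 px [132. 131.] ctr 793.7 307.7 wh [109.5  22. ] ang 88.6 z med/max 14.5 20.1
obj z>12 px [214. 148.] ctr 749.4 101.5 wh [77.  58.5] ang 1.5 z med/max 14.2 19.1
obj z>12 px [149. 164.] ctr 713.2 262.4 wh [55.8 97.4] ang 81.8 z med/max 30.2 39.1
obj z>12 px [351. 156.] ctr 741.2 -240.0 wh [29.4 30.7] ang 85.4 z med/max 53.6 87.7
obj z>12 px [302. 173.] ctr 698.1 -120.1 wh [49.5 51. ] ang 82.6 z med/max 19.0 24.5
obj z>12 px [236. 208.] ctr 606.7 40.4 wh [ 58.8 100.6] ang 28.7 z med/max 33.4 40.7
obj z>12 px [181. 236.] ctr 531.7 168.5 wh [ 59.3 101.7] ang 80.4 z med/max 73.7 101.1
obj z>12 px [133. 270.] ctr 448.8 289.5 wh [ 59.6 101.3] ang 87.6 z med/max 33.1 40.8
obj z>12 px [226. 295.] ctr 393.1 58.9 wh [101.1  58.5] ang 63.5 z med/max 34.3 40.8
[ 0.29523234 -0.61866945  0.        ]
[ 0.9305188  -0.62572516  0.        ]
```

View pics/crop_top.png

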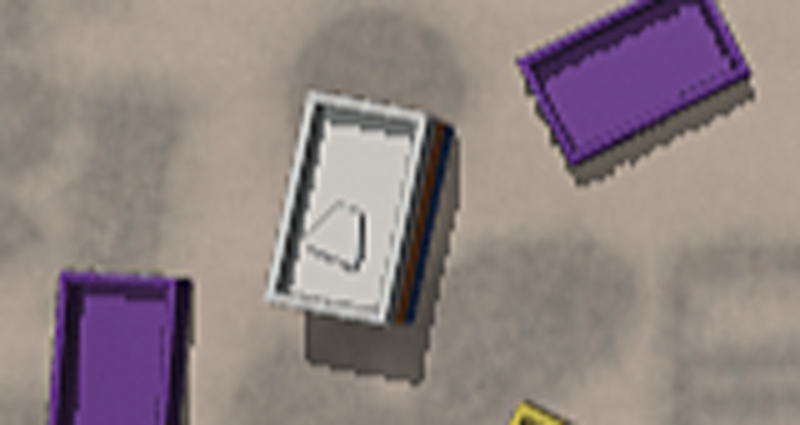

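View pics/crop_scene.png

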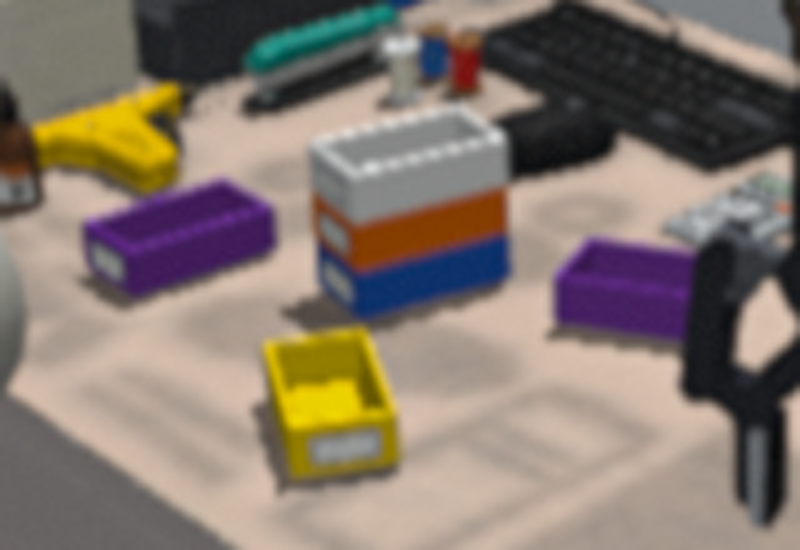

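The target is the middle, orange layer at scene (212,205). It is the only orange tray, with white above and blue below; the lookalikes are purple at top (237,208) and (133,270) and yellow at (226,295). Stack centre measures about (0.532, 0.1685), long axis -9.5°, rim about 98 mm, as expected. I'll move over it now.

```bash
python3 -m creep '[0.7,1.6,0,0,0,3.5, 1.4,3.3,0,0,0,7, 1.4,3.3,0,0,0,7, 1.4,3.3,0,0,0,7, 1.4,3.3,0,0,0,7, 1.4,3.3,0,0,0,7, 1.4,3.3,0,0,0,7, 1.4,3.3,0,0,0,7, 1.4,3.3,0,0,0,7, 1.4,3.3,0,0,0,7, 1.4,3.3,0,0,0,7, 1.4,3.3,0,0,0,7, 1.4,3.3,0,0,0,7, 1.4,3.3,0,0,0,7, 1.4,3.3,0,0,0,7, 1.4,3.3,0,0,0,7, 1.4,3.3,0,0,0,7, 1.4,3.3,0,0,0,7, 1.4,3.3,0,0,0,7, 1.4,3.3,0,0,0,7]' 1 20
python3 - <<'E'
from h import *
st=telemetry.get_state();print(st['joints'].round(3),st['t'])
E
```

```text
t: 1.82
ee_pos: [0.5183, 0.1525, 0.231]
tcp_rot: [-0.0, 0.145, 0.989, -0.0]
contact_force: [0.9, -0.5, 0.4]
gripper_width: 1.001
[ 0.286  0.064  0.151  1.658 -0.     0.577] 1.8167
```

```bash
python3 -m creep '[0.7,0.8,0,0,0,3.6,0.7,0.8,0,0,0,3.6,0,0,0,0,0,0,0,0,0,0,0,0]'
python3 - <<'E'
from h import *
s=snapshot('wrist');save(s,'w1.png');np.savez('w1.npz',**s)
P=cloud(s);st=telemetry.get_state();print(st['ee_pos'],st['tcp_rot'],st['contact_force'])
f=s['frame'];Z=P[...,2]
m=((Z>0.09)&(Z<0.105)).astype(np.uint8)
n,l,q,c=cv2.connectedComponentsWithStats(m)
for i in range(1,n):
    if q[i,4]<300: continue
    p=P[l==i];print(c[i],q[i],cv2.minAreaRect((p[:,:2]*1000).astype(np.float32)),np.percentile(p[:,2],[5,50,95]))
E
```

```text
t: 2.15
ee_pos: [0.5319, 0.1667, 0.2307]
tcp_rot: [-0.001, 0.086, 0.996, -0.0]
contact_force: [0.1, -0.1, 0.1]
gripper_width: 1.0
[0.53173272 0.16626122 0.23101723] [-3.55544353e-04  8.68694729e-02  9.96219617e-01 -2.07386668e-04] [ 0.08332012  0.20790908 -0.38928469]
[278.99302832 193.33856209] [ 243  136   72  117 2295] ((531.228515625, 168.99090576171875), (57.98631286621094, 100.71424102783203), 80.3406753540039) [0.09222286 0.0978045  0.09916844]
```

View pics/w1.png

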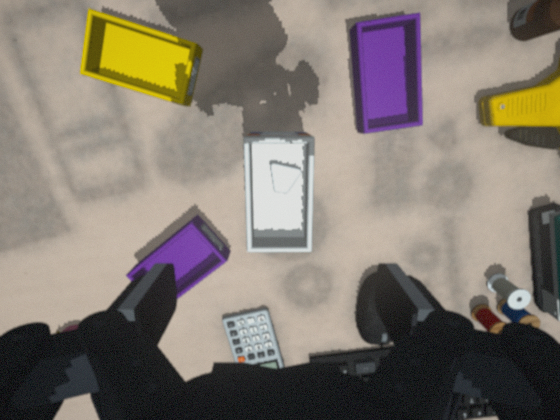

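```bash
python3 - <<'E'
from h import *
s=dict(np.load('w1.npz'));P=cloud(s);f=s['frame'];d=s['depth']
from scipy.spatial.transform import Rotation as Ro
st=telemetry.get_state();q=st['tcp_rot'];R=Ro.from_quat([q[1],q[2],q[3],q[0]]).as_matrix()
L=(P-st['ee_pos'])@R*1000   # tool frame mm
m=(L[...,2]>-60)&(L[...,2]<10)&(d>0)
for sgn in (-1,1):
    a=L[m&(np.sign(L[...,1])==sgn)]
    print(sgn,len(a)); 
    for z0 in range(-60,8,4):
        b=a[(a[:,2]>=z0)&(a[:,2]<z0+4)]
        if len(b): print(z0,len(b),'y',b[:,1].min().round(1),b[:,1].max().round(1),'x',b[:,0].min().round(1),b[:,0].max().round(1))
E
```

```text
-1 4005
-60 632 y -72.3 -41.1 x 5.2 13.5
-56 147 y -63.8 -43.2 x 4.8 12.6
-52 475 y -54.0 -42.1 x 0.2 11.1
-48 327 y -56.2 -42.2 x -3.8 11.1
-44 415 y -56.5 -42.1 x -11.1 11.1
-40 410 y -56.5 -42.2 x -11.6 11.0
-36 377 y -56.4 -42.2 x -11.9 10.9
-32 343 y -56.8 -42.1 x -12.1 11.0
-28 317 y -56.5 -42.1 x -12.2 11.1
-24 288 y -55.8 -42.1 x -12.0 10.9
-20 197 y -53.8 -42.3 x -11.8 10.7
-16 77 y -43.2 -42.3 x -10.9 9.0
1 4015
-60 624 y 41.6 72.9 x 5.3 13.6
-56 161 y 42.4 63.4 x 5.1 12.5
-52 474 y 42.0 49.2 x 0.3 11.2
-48 319 y 42.0 55.8 x -3.6 11.1
-44 415 y 41.9 56.5 x -9.9 11.0
-40 413 y 42.0 56.5 x -11.6 11.0
-36 380 y 42.0 56.3 x -12.1 10.9
-32 354 y 42.0 56.5 x -12.1 10.9
-28 315 y 42.1 56.4 x -11.9 10.8
-24 274 y 42.2 55.4 x -12.3 10.9
-20 202 y 42.0 53.8 x -11.9 10.8
-16 84 y 42.0 43.1 x -10.1 8.9
```

```bash
python3 -m creep '[-0.05,0.27,-1.5,0,0,0.3,0,0,-2,0,0,0,0,0,-2,0,0,0,0,0,-1.5,0,0,0,0,0,0,0,0,0,0,0,0,0,0,0,0,0,0,0,0,0]' 0.42 20
cat > padmeas.py <<'E'
from h import *
from scipy.spatial.transform import Rotation as Ro
s=snapshot('wrist');P=cloud(s);d=s['depth']
st=telemetry.get_state();q=st['tcp_rot'];R=Ro.from_quat([q[1],q[2],q[3],q[0]]).as_matrix()
L=(P-st['ee_pos'])@R*1000
print('tcp',st['ee_pos'].round(4),'grip',round(st['gripper_width'],3),'F',st['contact_force'].round(1),'jaw deg',np.degrees(np.arctan2(R[1,1],R[0,1])).round(2),'t',st['t'])
m=(L[...,2]>-50)&(L[...,2]<10)&(d>0)&(abs(L[...,0])<13)
for sgn in (-1,1):
    a=L[m&(np.sign(L[...,1])==sgn)]
    for z0 in range(-48,8,4):
        b=a[(a[:,2]>=z0)&(a[:,2]<z0+4)]
        if len(b)>3: print(sgn,z0,len(b),'innermost y',abs(b[:,1]).min().round(1),'zmax',b[:,2].max().round(1))
E
python3 padmeas.py
python3 - <<'E'
from h import *
s=snapshot('wrist');save(s,'w2.png');P=cloud(s);Z=P[...,2]
m=((Z>0.092)&(Z<0.105)).astype(np.uint8)
n,l,q,c=cv2.connectedComponentsWithStats(m)
for i in range(1,n):
    if q[i,4]<300: continue
    p=P[l==i];print(c[i],q[i],cv2.minAreaRect((p[:,:2]*1000).astype(np.float32)),np.percentile(p[:,2],[5,50,95]))
E
```

```text
t: 2.78
ee_pos: [0.5317, 0.1689, 0.1627]
tcp_rot: [0.001, 0.084, 0.996, 0.0]
contact_force: [0.7, 0.5, 0.5]
gripper_width: 0.711
tcp [0.532  0.1691 0.1629] grip 0.709 F [-0.6 -0.3  0.4] jaw deg 80.4 t 2.8333
-1 -48 153 innermost y 31.3 zmax -44.0
-1 -44 415 innermost y 30.6 zmax -40.0
-1 -40 286 innermost y 30.7 zmax -36.0
-1 -36 327 innermost y 30.7 zmax -32.0
-1 -32 289 innermost y 30.5 zmax -28.0
-1 -28 276 innermost y 30.7 zmax -24.0
-1 -24 244 innermost y 30.8 zmax -20.0
-1 -20 235 innermost y 30.8 zmax -16.0
-1 -16 185 innermost y 30.6 zmax -12.0
-1 -12 135 innermost y 30.7 zmax -8.0
-1 -8 43 innermost y 30.8 zmax -4.8
1 -48 152 innermost y 29.7 zmax -44.0
1 -44 432 innermost y 29.2 zmax -40.0
1 -40 275 innermost y 29.1 zmax -36.0
1 -36 321 innermost y 29.0 zmax -32.0
1 -32 303 innermost y 29.2 zmax -28.0
1 -28 272 innermost y 29.2 zmax -24.0
1 -24 250 innermost y 29.3 zmax -20.0
1 -20 226 innermost y 29.3 zmax -16.0
1 -16 194 innermost y 29.2 zmax -12.0
1 -12 129 innermost y 29.3 zmax -8.1
1 -8 50 innermost y 29.3 zmax -4.3
[275.95724657 216.57865017] [ 229  144   95  147 3719] ((531.3551025390625, 169.07069396972656), (58.17356872558594, 99.89551544189453), 80.34587097167969) [0.09367863 0.09784802 0.09907908]
```

View pics/w2.png

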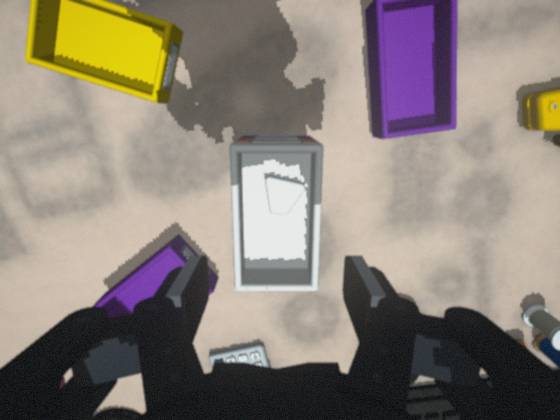

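```bash
python3 -m creep '[0,0,-1,0,0,0,0,0,-2,0,0,0,0,0,-2,0,0,0,0,0,-2,0,0,0,0,0,-1.5,0,0,0,0,0,-0.8,0,0,0,0,0,-0.35,0,0,0,0,0,0,0,0,0]' 0.8 20
python3 -m creep '[0,0,0,0,0,0,0,0,0,0,0,0]' 
python3 - <<'E'
from h import *
s=snapshot('scene');cv2.imwrite('pics/s3.png',cv2.resize(s['frame'][130:270,130:310,::-1],None,fx=4,fy=4,interpolation=cv2.INTER_CUBIC))
E
```

```text
t: 3.55
ee_pos: [0.5314, 0.1693, 0.0644]
tcp_rot: [-0.0, 0.083, 0.997, -0.0]
contact_force: [0.9, -0.3, 0.5]
gripper_width: 0.901
t: 3.72
ee_pos: [0.5322, 0.1695, 0.0659]
tcp_rot: [0.001, 0.083, 0.997, 0.0]
contact_force: [0.6, -0.4, -0.2]
gripper_width: 0.9
```

View pics/s3.png

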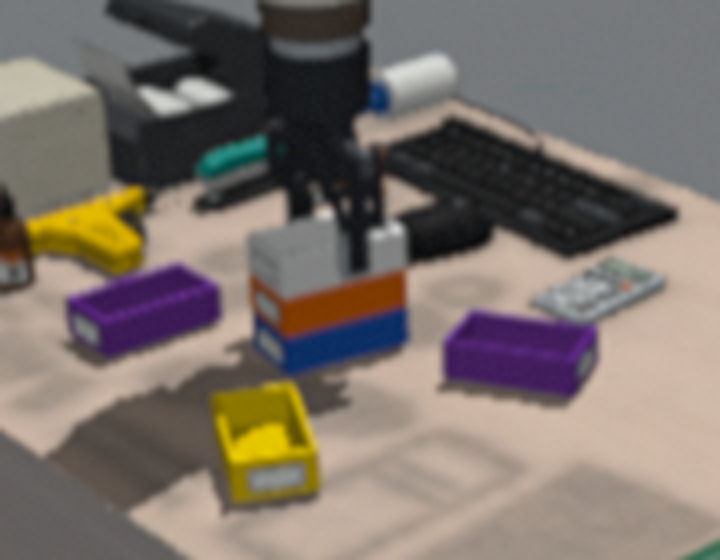

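The fingers straddle only the white layer, with the tip at crop (355,270). Closing gently.

```bash
python3 -m creep '[0,0,0,0,0,0,0,0,0,0,0,0,0,0,0,0,0,0,0,0,0,0,0,0,0,0,0,0,0,0]' 0.2 25
python3 -m creep '[0,0,0.15,0,0,0,0,0,0.3,0,0,0,0,0,0.3,0,0,0,0,0,0.3,0,0,0,0,0,0,0,0,0,0,0,0,0,0,0]' 
python3 padmeas.py | head -1
python3 - <<'E'
from h import *
s=snapshot('scene');cv2.imwrite('pics/s4.png',cv2.resize(s['frame'][130:270,130:310,::-1],None,fx=4,fy=4,interpolation=cv2.INTER_CUBIC))
E
```

```text
t: 4.18
ee_pos: [0.5319, 0.1694, 0.0655]
tcp_rot: [0.001, 0.083, 0.997, 0.0]
contact_force: [-0.5, 0.3, 5.7]
gripper_width: 0.674
t: 4.68
ee_pos: [0.5316, 0.1693, 0.0754]
tcp_rot: [0.0, 0.083, 0.997, 0.0]
contact_force: [-0.2, 0.0, -1.3]
gripper_width: 0.678
tcp [0.5316 0.1693 0.0753] grip 0.673 F [ 0.4 -0.3 -1.4] jaw deg 80.46 t 4.7333
```

View pics/s4.png

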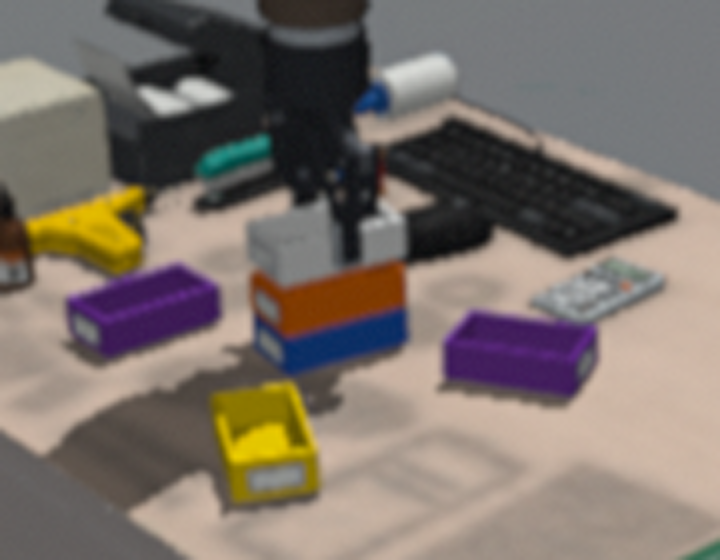

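```bash
python3 -m creep '[0,0,0.5,0,0,0,0,0,1,0,0,0,-0.1,-0.5,1,0,0,0,-0.2,-1.2,1,0,0,0,-0.3,-2,0.5,0,0,0,-0.4,-2.5,0,0,0,0,-0.4,-2.5,0,0,0,0,-0.4,-2.5,0,0,0,0,-0.4,-2.5,0,0,0,0,-0.4,-2.5,0,0,0,0,-0.4,-2.5,0,0,0,0,-0.3,-2.3,0,0,0,0,-0.3,-1.5,0,0,0,0,-0.1,-1,0,0,0,0,0,-0.4,0,0,0,0,0,0,0,0,0,0,0,0,0,0,0,0]' 
python3 padmeas.py | head -1
python3 - <<'E'
from h import *
s=snapshot('top');save(s,'t5.png');s=snapshot('scene');save(s,'s5.png')
E
```

```text
t: 6.2
ee_pos: [0.4947, -0.0695, 0.1156]
tcp_rot: [0.0, 0.083, 0.997, 0.0]
contact_force: [-0.1, -0.8, -1.3]
gripper_width: 0.672
tcp [ 0.4947 -0.0692  0.1155] grip 0.677 F [-0.  -0.3 -1.5] jaw deg 80.48 t 6.25
```

View pics/t5.png

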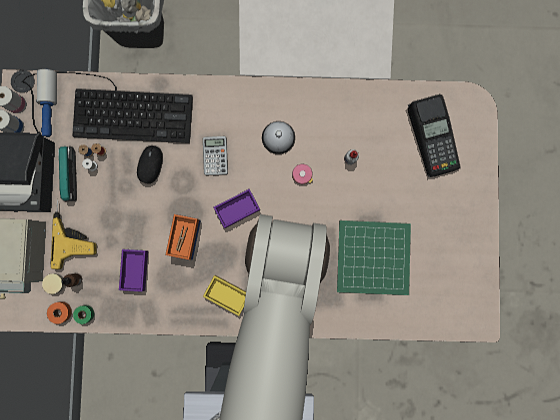

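View pics/s5.png

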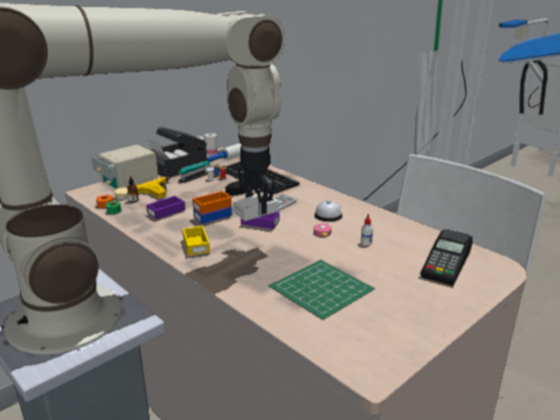

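The white tray is held level. Orange, with the peg in it, is now visible at top (183,238) with blue beneath it. Lowering white.

```bash
python3 -m creep '[0,0,-0.5,0,0,0,0,0,-1,0,0,0,0,0,-1.5,0,0,0,0,0,-1.5,0,0,0,0,0,-1.5,0,0,0,0,0,-1.5,0,0,0,0,0,-1.2,0,0,0,0,0,-1,0,0,0,0,0,-0.6,0,0,0,0,0,-0.4,0,0,0,0,0,-0.2,0,0,0,0,0,0,0,0,0]'
python3 -m creep '[0,0,-0.1,0,0,0,0,0,0,0,0,0]'
python3 -m creep '[0,0,-0.1,0,0,0,0,0,0,0,0,0]'
```

```text
t: 7.35
ee_pos: [0.4946, -0.0697, 0.0063]
tcp_rot: [0.0, 0.083, 0.997, -0.0]
contact_force: [-0.9, -0.2, -0.5]
gripper_width: 0.674
t: 7.52
ee_pos: [0.4949, -0.0697, 0.0058]
tcp_rot: [0.0, 0.083, 0.997, -0.0]
contact_force: [0.3, 1.3, -1.1]
gripper_width: 0.674
t: 7.68
ee_pos: [0.4947, -0.0697, 0.0045]
tcp_rot: [0.0, 0.083, 0.997, -0.0]
contact_force: [0.8, -0.6, -1.2]
gripper_width: 0.674
```

```bash
python3 -m creep '[0,0,-0.1,0,0,0,0,0,0,0,0,0]'
python3 -m creep '[0,0,-0.1,0,0,0,0,0,0,0,0,0]'
```

```text
t: 7.85
ee_pos: [0.4948, -0.0697, 0.0036]
tcp_rot: [0.0, 0.083, 0.997, -0.0]
contact_force: [-0.8, -0.2, 0.9]
gripper_width: 0.675
t: 8.02
ee_pos: [0.4948, -0.0697, 0.0036]
tcp_rot: [0.0, 0.083, 0.997, -0.0]
contact_force: [-4.8, -0.5, 11.3]
gripper_width: 0.675
```

```bash
python3 -m creep '[0,0,0.05,0,0,0,0,0,0,0,0,0,0,0,0,0,0,0]' 0.8
python3 -m creep '[0,0,0.5,0,0,0,0,0,1.5,0,0,0,0,0,2,0,0,0,0,0,3,0,0,0,0,0,3,0,0,0,0,0,2,0,0,0,0,0,0.5,0,0,0,0,0,0,0,0,0]'
python3 padmeas.py | head -1
cat > rim.py <<'E'
import sys
from h import *
lo,hi=float(sys.argv[1]),float(sys.argv[2]);nm=sys.argv[3];cam=sys.argv[4] if len(sys.argv)>4 else 'wrist'
s=snapshot(cam);save(s,nm+'.png');np.savez(nm+'.npz',**s);P=cloud(s);Z=P[...,2]
m=((Z>lo)&(Z<hi)).astype(np.uint8)
n,l,q,c=cv2.connectedComponentsWithStats(m)
for i in range(1,n):
    if q[i,4]<250: continue
    p=P[l==i];r=cv2.minAreaRect((p[:,:2]*1000).astype(np.float32))
    print(c[i].round(),q[i,4],np.round(r[0],1),np.round(r[1],1),round(r[2],2),'z',np.percentile(p[:,2],[5,50,95]).round(4), 'rgb',np.median(s['frame'][l==i],0))
E
python3 rim.py 0.03 0.045 w6
```

```text
t: 8.27
ee_pos: [0.4946, -0.0697, 0.0028]
tcp_rot: [0.0, 0.083, 0.997, -0.0]
contact_force: [-0.6, 0.6, 0.7]
gripper_width: 0.901
t: 8.93
ee_pos: [0.4954, -0.0698, 0.1295]
tcp_rot: [0.001, 0.083, 0.997, -0.0]
contact_force: [-0.9, 0.2, -0.4]
gripper_width: 0.9
tcp [ 0.4948 -0.0697  0.1279] grip 0.9 F [ 0.3  0.1 -0.9] jaw deg 80.46 t 8.9833
[459.  50.] 3167 [393.2  59.4] [100.5  58.2] 63.32 z [0.0311 0.0356 0.0372] rgb [184. 165.  10.]
[275. 208.] 2955 [494.5 -70.3] [ 58.  100.1] 80.32 z [0.0323 0.0359 0.0372] rgb [170. 176. 176.]
[555. 252.] 349 [557.2 135. ] [ 3.7 39. ] 80.06 z [0.0303 0.0335 0.0392] rgb [34. 42. 64.]
[466. 286.] 1194 [592.4  64. ] [58.  46.6] 29.24 z [0.0306 0.0353 0.037 ] rgb [ 90.  51. 125.]
```

View pics/w6.png

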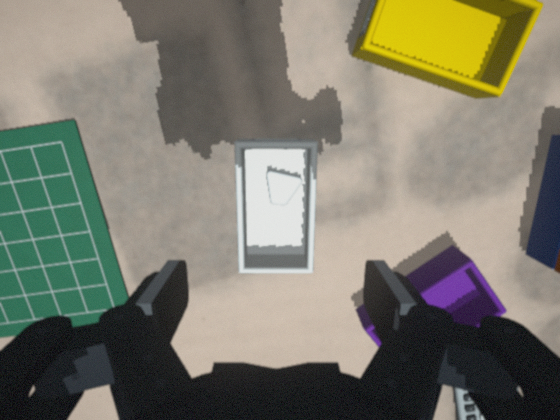

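White is upright on the counter with the chalk in it (wrist 275,208; centre (0.4945,-0.0703), rim 36 mm, as expected). Back to the stack for orange.

```bash
python3 -m creep '[0.3,2,0,0,0,0,0.6,3.8,0,0,0,0,0.6,3.8,0,0,0,0,0.6,3.8,0,0,0,0,0.6,3.8,0,0,0,0,0.6,3.8,0,0,0,0,0.4,2.5,0,0,0,0,0,0.4,0,0,0,0,0,0,0,0,0,0,0,0,0,0,0,0]' 0.8
python3 padmeas.py | head -1; python3 rim.py 0.061 0.073 w7
```

```text
t: 9.87
ee_pos: [0.5308, 0.1689, 0.1263]
tcp_rot: [-0.001, 0.083, 0.997, -0.001]
contact_force: [-0.2, 0.5, 0.5]
gripper_width: 0.899
tcp [0.5311 0.1684 0.1268] grip 0.9 F [ 0.2  0.1 -0.6] jaw deg 80.43 t 9.9167
[278. 219.] 3902 [531.5 169. ] [ 58.2 100.2] 80.4 z [0.0631 0.0668 0.0681] rgb [161.  91.  37.]
```

View pics/w7.png

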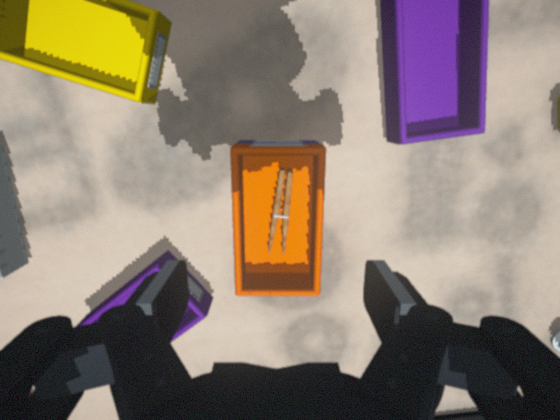

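```bash
python3 -m creep '[0,0.03,-1,0,0,0,0,0,-1.5,0,0,0,0,0,-1.8,0,0,0,0,0,-1.8,0,0,0,0,0,-1.5,0,0,0,0,0,-0.8,0,0,0,0,0,-0.4,0,0,0,0,0,-0.2,0,0,0,0,0,0,0,0,0,0,0,0,0,0,0]' 0.8
python3 -m creep '[0,0,0,0,0,0]'
```

```text
t: 10.8
ee_pos: [0.532, 0.1696, 0.0386]
tcp_rot: [0.001, 0.083, 0.997, 0.0]
contact_force: [-0.1, 1.3, -0.1]
gripper_width: 0.9
t: 10.88
ee_pos: [0.5321, 0.1697, 0.0387]
tcp_rot: [0.001, 0.083, 0.997, 0.0]
contact_force: [-0.0, 0.2, -0.3]
gripper_width: 0.899
```

```bash
python3 -m creep '[0,-0.05,-0.3,0,0,0,0,0,0,0,0,0]'
python3 -m creep '[0,0,0,0,0,0,0,0,0,0,0,0,0,0,0,0,0,0,0,0,0,0,0,0,0,0,0,0,0,0]' 0.2 25
python3 -m creep '[0,0,0.15,0,0,0,0,0,0.3,0,0,0,0,0,0.3,0,0,0,0,0,0.3,0,0,0,0,0,0,0,0,0,0,0,0,0,0,0]' 
python3 padmeas.py | head -1
python3 - <<'E'
from h import *
s=snapshot('scene');cv2.imwrite('pics/s8.png',cv2.resize(s['frame'][130:270,130:310,::-1],None,fx=4,fy=4,interpolation=cv2.INTER_CUBIC))
E
```

```text
t: 11.05
ee_pos: [0.5316, 0.1691, 0.0347]
tcp_rot: [0.0, 0.083, 0.997, 0.0]
contact_force: [-0.2, -1.4, 0.4]
gripper_width: 0.904
t: 11.47
ee_pos: [0.5316, 0.1691, 0.035]
tcp_rot: [0.0, 0.083, 0.997, 0.0]
contact_force: [0.2, -0.8, 1.6]
gripper_width: 0.671
t: 11.97
ee_pos: [0.5317, 0.1692, 0.0456]
tcp_rot: [0.0, 0.083, 0.997, 0.0]
contact_force: [-0.2, 1.0, -1.1]
gripper_width: 0.68
tcp [0.5316 0.1691 0.0453] grip 0.675 F [-0.5 -0.1 -1.9] jaw deg 80.46 t 12.0167
```

View pics/s8.png

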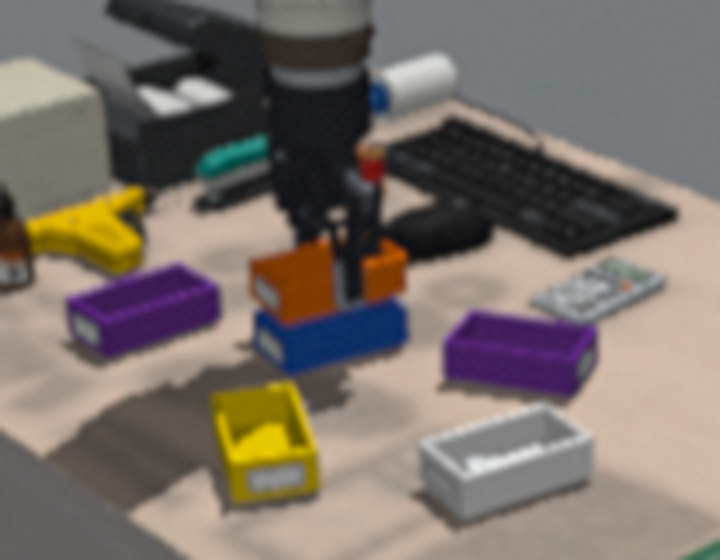

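Only orange came up; blue stayed put. Measuring the mat centre from the first top view.

```bash
python3 - <<'E'
from h import *
s=dict(np.load('s_top0.npz'));hsv=cv2.cvtColor(s['frame'],cv2.COLOR_RGB2HSV);H,S,V=cv2.split(hsv)
m=((H>60)&(H<90)&(S>80)).astype(np.uint8);m[:,:330]=0;m[:,420:]=0;m[:210]=0;m[305:]=0
m=cv2.morphologyEx(m,cv2.MORPH_CLOSE,np.ones((5,5)))
c=max(cv2.findContours(m,0,1)[0],key=cv2.contourArea);r=cv2.minAreaRect(c);b=cv2.boxPoints(r);print(r)
w=np.array([ray(s,u,v,.003) for u,v in b]);print(w.round(4),w.mean(0));print(np.linalg.norm(np.diff(w,axis=0),axis=1))
# calibration check: white rim top-view vs wrist
for z,uv in [(.003,r[0])]: print(ray(s,*uv,z))
E
```

```text
((373.5472717285156, 257.5337829589844), (71.22100067138672, 71.64015197753906), 1.847610354423523)
[[ 0.4036 -0.2135  0.003 ]
 [ 0.5823 -0.2168  0.003 ]
 [ 0.5809 -0.3963  0.003 ]
 [ 0.4021 -0.3911  0.003 ]] [ 0.49220401 -0.30440977  0.003     ]
[0.17870722 0.17958102 0.17889626]
[ 0.49170376 -0.30435853  0.003     ]
```

```bash
python3 -m creep '[0,0,0.5,0,0,0,0,0,1,0,0,0,0,0,1.5,0,0,0,0,0,1.5,0,0,0,0,0,1,0,0,0,0,0,0.5,0,0,0]'
python3 -m creep '[-0.2,-0.5,0,0,0,0,-0.2,-1.2,0,0,0,0,-0.2,-2,0,0,0,0,-0.2,-2.8,0,0,0,0,-0.2,-2.8,0,0,0,0,-0.2,-2.8,0,0,0,0,-0.2,-2.8,0,0,0,0,-0.2,-2.8,0,0,0,0,-0.2,-2.8,0,0,0,0,-0.2,-2.8,0,0,0,0,-0.2,-2.8,0,0,0,0,-0.2,-2.8,0,0,0,0,-0.2,-2.8,0,0,0,0,-0.2,-2.8,0,0,0,0,-0.2,-2.8,0,0,0,0,-0.2,-2.8,0,0,0,0,-0.2,-2.8,0,0,0,0,-0.2,-2.2,0,0,0,0,-0.2,-1.4,0,0,0,0,-0.2,-0.8,0,0,0,0]'
python3 -m creep '[0,0,0,0,0,0,0,0,0,0,0,0]'
python3 padmeas.py | head -1;  python3 rim.py 0.12 0.15 w9
```

```text
t: 12.57
ee_pos: [0.5323, 0.1694, 0.1076]
tcp_rot: [0.001, 0.083, 0.997, 0.001]
contact_force: [0.6, 0.3, -1.9]
gripper_width: 0.674
t: 14.23
ee_pos: [0.4902, -0.3055, 0.1043]
tcp_rot: [-0.001, 0.084, 0.996, 0.0]
contact_force: [-0.4, 0.8, -2.2]
gripper_width: 0.677
t: 14.4
ee_pos: [0.4911, -0.3035, 0.1049]
tcp_rot: [-0.0, 0.083, 0.997, 0.0]
contact_force: [-0.8, 0.3, -2.0]
gripper_width: 0.675
tcp [ 0.4914 -0.3031  0.1051] grip 0.673 F [-0.   0.9 -0.4] jaw deg 80.48 t 14.45
[276. 253.] 14389 [ 485.1 -302.5] [85.4 89.8] 81.5 z [0.1229 0.1367 0.1465] rgb [126.  79.  28.]
```

View pics/w9.png

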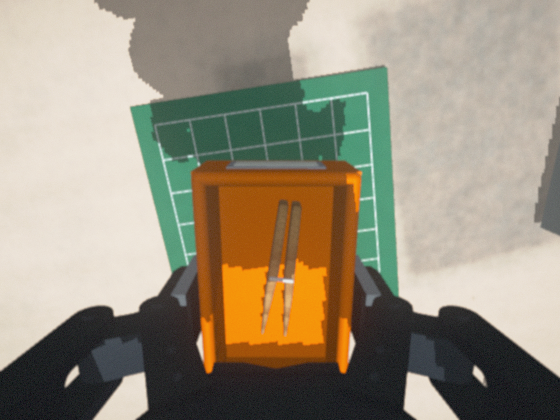

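The peg is still in the orange tray (wrist 282,265) and the mat lies beneath. Lowering.

```bash
python3 -m creep '[0.07,-0.1,-0.5,0,0,0,0,0,-1,0,0,0,0,0,-1.5,0,0,0,0,0,-1.5,0,0,0,0,0,-1.5,0,0,0,0,0,-1.3,0,0,0,0,0,-1,0,0,0,0,0,-0.6,0,0,0,0,0,-0.4,0,0,0,0,0,-0.2,0,0,0,0,0,0,0,0,0,0,0,0,0,0,0]'
python3 -m creep '[0,0,-0.1,0,0,0,0,0,0,0,0,0]'
python3 -m creep '[0,0,-0.1,0,0,0,0,0,0,0,0,0]'
```

```text
t: 15.5
ee_pos: [0.4926, -0.3051, 0.0109]
tcp_rot: [0.0, 0.083, 0.997, -0.0]
contact_force: [-0.4, -0.2, -0.9]
gripper_width: 0.673
t: 15.67
ee_pos: [0.4925, -0.3051, 0.0097]
tcp_rot: [0.0, 0.083, 0.997, -0.0]
contact_force: [-0.3, -0.3, -0.9]
gripper_width: 0.674
t: 15.83
ee_pos: [0.4923, -0.3049, 0.0083]
tcp_rot: [0.0, 0.083, 0.997, -0.0]
contact_force: [0.6, 0.3, -1.2]
gripper_width: 0.671
```

```bash
python3 -m creep '[0,0,-0.1,0,0,0,0,0,0,0,0,0]'
python3 -m creep '[0,0,-0.05,0,0,0,0,0,0,0,0,0]'
python3 -m creep '[0,0,-0.05,0,0,0,0,0,0,0,0,0]'
```

```text
t: 16.0
ee_pos: [0.4922, -0.3049, 0.0071]
tcp_rot: [-0.0, 0.083, 0.997, 0.0]
contact_force: [0.4, -0.1, -0.7]
gripper_width: 0.672
t: 16.17
ee_pos: [0.4923, -0.3049, 0.007]
tcp_rot: [0.0, 0.083, 0.997, -0.0]
contact_force: [-1.7, 0.7, 1.5]
gripper_width: 0.674
t: 16.33
ee_pos: [0.4923, -0.3049, 0.007]
tcp_rot: [0.0, 0.083, 0.997, -0.0]
contact_force: [-2.8, 2.2, 5.8]
gripper_width: 0.676
```

Contact at the expected height. Releasing and rising.

```bash
python3 -m creep '[0,0,0.05,0,0,0,0,0,0,0,0,0,0,0,0,0,0,0]' 0.8
python3 -m creep '[0,0,0.5,0,0,0,0,0,1.5,0,0,0,0,0,2,0,0,0,0,0,3,0,0,0,0,0,3,0,0,0,0,0,2,0,0,0,0,0,0.5,0,0,0,0,0,0,0,0,0]'
python3 padmeas.py | head -1; python3 rim.py 0.033 0.048 w10
```

```text
t: 16.58
ee_pos: [0.4924, -0.305, 0.0068]
tcp_rot: [0.0, 0.083, 0.997, -0.0]
contact_force: [0.3, -0.2, 0.4]
gripper_width: 0.896
t: 17.25
ee_pos: [0.4931, -0.3054, 0.1337]
tcp_rot: [0.001, 0.083, 0.997, -0.001]
contact_force: [-0.6, 0.3, -0.6]
gripper_width: 0.902
tcp [ 0.4925 -0.305   0.1319] grip 0.898 F [-0.5  0.6 -0.6] jaw deg 80.46 t 17.3
[276. 206.] 2926 [ 492.3 -305.4] [ 58.  100.3] 80.4 z [0.0349 0.0389 0.0403] rgb [182. 101.  22.]
[553. 202.] 499 [515.2 -99.2] [10.9 50. ] 81.09 z [0.0334 0.0354 0.0371] rgb [179. 187. 186.]
```

View pics/w10.png

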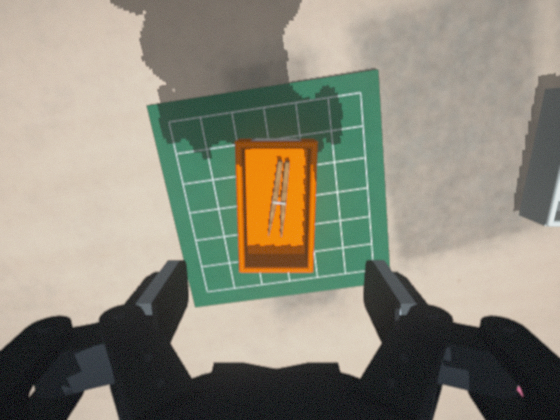

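Orange sits flat on the mat (rim 39 mm; centre (0.4923,-0.3054), mat centre (0.492,-0.304)) with the peg in it. Going to white.

```bash
python3 -m creep '[0,2,0,0,0,0,0,3.8,0,0,0,0,0.1,3.8,0,0,0,0,0.1,3.8,0,0,0,0,0,3.8,0,0,0,0,0,3.5,0,0,0,0,0,2.1,0,0,0,0,0,0.7,0,0,0,0,0,0,0,0,0,0,0,0,0,0,0,0]' 0.8
python3 padmeas.py | head -1; python3 rim.py 0.03 0.045 w11; python3 rim.py 0.03 0.045 t11 top
```

```text
t: 18.18
ee_pos: [0.4939, -0.0702, 0.1308]
tcp_rot: [-0.001, 0.083, 0.997, -0.0]
contact_force: [0.9, -0.3, -0.3]
gripper_width: 0.902
tcp [ 0.494  -0.0707  0.131 ] grip 0.904 F [-0.6 -0.9  0.6] jaw deg 80.44 t 18.2333
[459.  50.] 3203 [393.   59.3] [100.4  58.4] 63.19 z [0.031  0.0356 0.0372] rgb [184. 166.  10.]
[277. 206.] 2946 [494.4 -70.2] [ 57.9 100.1] 80.23 z [0.0318 0.0359 0.0372] rgb [171.  176.5 175. ]
[ 12. 265.] 1742 [ 497.5 -278.1] [25.1 99.6] 67.77 z [0.0307 0.0362 0.0398] rgb [87. 48. 10.]
[555. 249.] 433 [555.2 139.4] [10.8 43. ] 80.74 z [0.0304 0.0339 0.0367] rgb [32. 45. 74.]
[466. 287.] 1242 [593.   63.7] [59.1 47.4] 29.28 z [0.0306 0.0353 0.037 ] rgb [ 87.  50. 120.]
[ 46. 100.] 573 [857.8 524.3] [166.1  46.8] 0.19 z [0.0309 0.0371 0.044 ] rgb [101. 102. 121.]
[437. 145.] 988 [ 805.8 -448.3] [171.4  86.9] 17.0 z [0.031  0.0378 0.0441] rgb [55.5 57.  57.5]
[278. 135.] 483 [790.8 -58.8] [67.4 67.5] 27.27 z [0.0311 0.0386 0.0442] rgb [148. 152. 155.]
[ 64. 170.] 445 [682.5 469.3] [133.3  28.4] 4.05 z [0.0323 0.0405 0.0446] rgb [ 52. 113. 105.]
[147. 164.] 350 [708.5 264.5] [44.5 78.6] 83.52 z [0.0304 0.0331 0.0379] rgb [37. 37. 37.]
[236. 208.] 255 [606.5  40.8] [58.4 99.7] 29.06 z [0.0313 0.0358 0.0403] rgb [ 97.  57. 130.]
[183. 237.] 265 [531.8 168.5] [58.9 99.9] 80.49 z [0.0313 0.0357 0.0407] rgb [ 41.  77. 137.]
[377. 257.] 296 [ 492.5 -305.3] [ 59.4 101.1] 80.54 z [0.0314 0.0385 0.043 ] rgb [165.  94.  53.]
[132. 269.] 282 [448.6 290. ] [ 59. 100.] 88.38 z [0.0312 0.035  0.0401] rgb [ 91.   50.5 120. ]
```

View pics/t11.png

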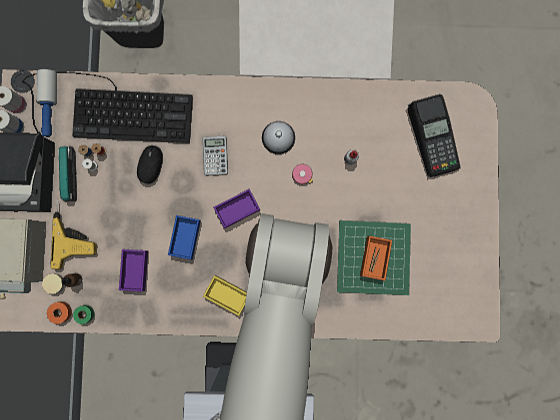

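Blue is empty at top (183,237), centre (0.532,0.1685), unmoved. Orange sits central on the mat at (377,257). Bystanders are undisturbed. Descending on white.

```bash
python3 -m creep '[0.05,0.05,-1,0,0,0,0,0,-2,0,0,0,0,0,-2.2,0,0,0,0,0,-2.2,0,0,0,0,0,-2,0,0,0,0,0,-1.3,0,0,0,0,0,-0.8,0,0,0,0,0,-0.5,0,0,0,0,0,0,0,0,0,0,0,0,0,0,0]' 0.8
python3 -m creep '[0,0,0,0,0,0]'
```

```text
t: 19.17
ee_pos: [0.495, -0.0697, 0.0122]
tcp_rot: [0.0, 0.083, 0.997, -0.0]
contact_force: [-1.0, -1.0, -0.1]
gripper_width: 0.9
t: 19.25
ee_pos: [0.4954, -0.0696, 0.0127]
tcp_rot: [0.001, 0.083, 0.997, -0.0]
contact_force: [0.3, -0.0, 0.7]
gripper_width: 0.898
```

```bash
python3 -m creep '[0,0,-0.6,0,0,0,0,0,-0.2,0,0,0,0,0,0,0,0,0,0,0,0,0,0,0]' 0.8
python3 -m creep '[0,0,0,0,0,0,0,0,0,0,0,0,0,0,0,0,0,0,0,0,0,0,0,0,0,0,0,0,0,0]' 0.2 25
python3 -m creep '[0,0,0.3,0,0,0,0,0,0.5,0,0,0,0,0,1,0,0,0,0,0,1.5,0,0,0,0,0,2,0,0,0,0,0,2,0,0,0,0,0,1.5,0,0,0,0,0,1,0,0,0,0,0,0.4,0,0,0,0,0,0,0,0,0]'
python3 padmeas.py | head -1
```

```text
t: 19.58
ee_pos: [0.4946, -0.0693, 0.0037]
tcp_rot: [-0.0, 0.083, 0.997, 0.0]
contact_force: [0.1, -0.7, -0.2]
gripper_width: 0.9
t: 20.0
ee_pos: [0.4949, -0.0693, 0.0041]
tcp_rot: [0.0, 0.083, 0.997, 0.0]
contact_force: [-0.0, 0.1, 2.7]
gripper_width: 0.674
t: 20.83
ee_pos: [0.4952, -0.0695, 0.1067]
tcp_rot: [0.001, 0.083, 0.997, -0.0]
contact_force: [0.2, -0.2, -1.1]
gripper_width: 0.676
tcp [ 0.4948 -0.0694  0.1057] grip 0.677 F [-0.2 -0.4 -3.1] jaw deg 80.46 t 20.8833
```

```bash
python3 -m creep '[0.1,0.5,0,0,0,0,0.2,1.2,0,0,0,0,0.3,2,0,0,0,0,0.4,2.5,0,0,0,0,0.4,2.5,0,0,0,0,0.4,2.5,0,0,0,0,0.4,2.5,0,0,0,0,0.4,2.5,0,0,0,0,0.4,2.5,0,0,0,0,0.3,2.3,0,0,0,0,0.3,1.4,0,0,0,0,0.1,0.9,0,0,0,0,0,0.5,0,0,0,0,0,0,0,0,0,0,0,0,0,0,0,0]'
python3 -m creep '[0,0,0,0,0,0]'
python3 padmeas.py | head -1
python3 - <<'E'
from h import *
s=snapshot('wrist');save(s,'w12.png');P=cloud(s);st=telemetry.get_state();z=st['ee_pos'][2]
E
```

```text
t: 22.13
ee_pos: [0.5316, 0.1681, 0.1056]
tcp_rot: [-0.0, 0.083, 0.997, -0.0]
contact_force: [1.1, -0.7, -2.1]
gripper_width: 0.671
t: 22.22
ee_pos: [0.5317, 0.1677, 0.1058]
tcp_rot: [-0.0, 0.084, 0.996, -0.0]
contact_force: [-0.3, -0.5, -1.4]
gripper_width: 0.674
tcp [0.5318 0.1677 0.1059] grip 0.673 F [-0.6 -0.6 -2.3] jaw deg 80.39 t 22.2667
```

View pics/w12.png

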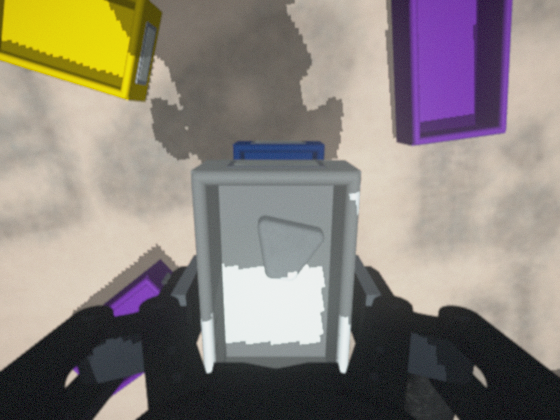

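The chalk is in the white tray; blue's end shows at wrist (279,150), laterally lined up. Correcting y by 1.5 mm and descending to just above blue.

```bash
python3 -m creep '[0,0.15,-0.5,0,0,0,0,0,-1,0,0,0,0,0,-1.3,0,0,0,0,0,-1.3,0,0,0,0,0,-1,0,0,0,0,0,-0.6,0,0,0,0,0,-0.4,0,0,0,0,0,0,0,0,0,0,0,0,0,0,0,0,0,0,0,0,0]'
python3 padmeas.py | head -1
python3 - <<'E'
from h import *
s=snapshot('scene');cv2.imwrite('pics/s13.png',cv2.resize(s['frame'][150:250,150:290,::-1],None,fx=5,fy=5,interpolation=cv2.INTER_CUBIC))
E
```

```text
t: 23.15
ee_pos: [0.5321, 0.1702, 0.0454]
tcp_rot: [0.0, 0.083, 0.997, 0.0]
contact_force: [0.3, 0.6, -1.3]
gripper_width: 0.674
tcp [0.5322 0.1703 0.0455] grip 0.672 F [ 0.4  1.1 -1.1] jaw deg 80.46 t 23.2
```

View pics/s13.png

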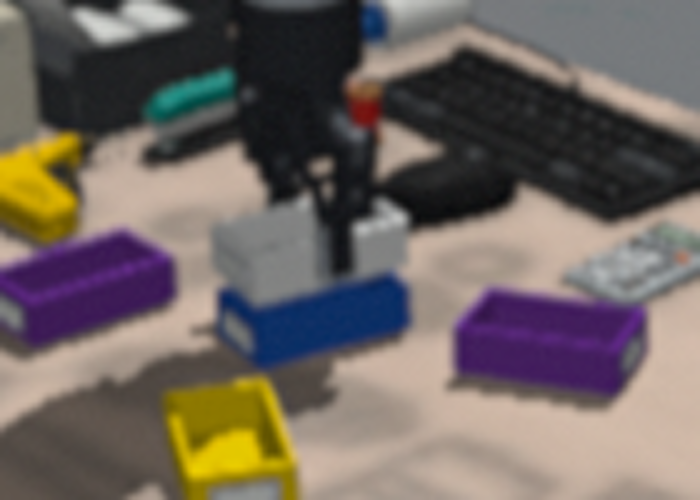

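```bash
python3 -m creep '[-0.03,-0.1,-0.2,0,0,0,0,0,-0.2,0,0,0,0,0,0,0,0,0,0,0,0,0,0,0]'
python3 -m creep '[0,0,-0.1,0,0,0,0,0,-0.1,0,0,0,0,0,0,0,0,0]'
python3 padmeas.py | head -1
```

```text
t: 23.58
ee_pos: [0.5313, 0.169, 0.0406]
tcp_rot: [-0.0, 0.083, 0.997, -0.0]
contact_force: [-0.8, 0.0, -1.1]
gripper_width: 0.671
t: 23.83
ee_pos: [0.5314, 0.1691, 0.0385]
tcp_rot: [-0.0, 0.083, 0.997, -0.0]
contact_force: [0.3, -0.8, -2.5]
gripper_width: 0.678
tcp [0.5314 0.1691 0.0387] grip 0.674 F [-0.8 -0.1 -2.2] jaw deg 80.46 t 23.8833
```

The foot is entering without contact. Continuing.

```bash
python3 -m creep '[0,0,-0.1,0,0,0,0,0,-0.1,0,0,0,0,0,0,0,0,0]'
python3 -m creep '[0,0,-0.1,0,0,0,0,0,-0.05,0,0,0,0,0,0,0,0,0]'
python3 -m creep '[0,0,-0.05,0,0,0,0,0,0,0,0,0]'
```

```text
t: 24.13
ee_pos: [0.5314, 0.1691, 0.0365]
tcp_rot: [-0.0, 0.083, 0.997, -0.0]
contact_force: [-0.2, 0.0, -1.5]
gripper_width: 0.675
t: 24.38
ee_pos: [0.5314, 0.1691, 0.0352]
tcp_rot: [-0.0, 0.083, 0.997, -0.0]
contact_force: [-1.2, 0.3, -1.8]
gripper_width: 0.68
t: 24.55
ee_pos: [0.5315, 0.1691, 0.0351]
tcp_rot: [0.0, 0.083, 0.997, 0.0]
contact_force: [-1.4, -0.7, 1.5]
gripper_width: 0.673
```

Home at the expected 0.035. Releasing and rising, then checking.

```bash
python3 -m creep '[0,0,0,0,0,0,0,0,0,0,0,0,0,0,0,0,0,0]' 0.8
python3 -m creep '[0,0,0.5,0,0,0,0,0,1.5,0,0,0,0,0,2,0,0,0,0,0,3,0,0,0,0,0,3,0,0,0,0,0,2,0,0,0,0,0,0.5,0,0,0,0,0,0,0,0,0]'
python3 padmeas.py | head -1; python3 rim.py 0.061 0.075 w14
python3 -m creep '[0,-1.5,1,0,0,0,0,-3,2,0,0,0,0,-3,2,0,0,0,0,-3,2,0,0,0,0,-3,1,0,0,0,0,-3,0,0,0,0,0,-3,0,0,0,0,0,-3,0,0,0,0,0,-2,0,0,0,0,0,-0.5,0,0,0,0,0,0,0,0,0,0,0,0,0,0,0,0,0]'
python3 rim.py 0.06 0.075 t14 top;echo; python3 rim.py 0.03 0.044 t15 top | grep -v ' 4[0-9][0-9]\. '
python3 - <<'E'
from h import *
s=snapshot('scene');cv2.imwrite('pics/s14.png',cv2.resize(s['frame'][150:310,130:390,::-1],None,fx=3,fy=3,interpolation=cv2.INTER_CUBIC))
E
```

```text
t: 24.8
ee_pos: [0.5316, 0.1692, 0.0349]
tcp_rot: [0.0, 0.083, 0.997, 0.0]
contact_force: [-0.0, 0.6, 0.5]
gripper_width: 0.898
t: 25.47
ee_pos: [0.5323, 0.1694, 0.1618]
tcp_rot: [0.002, 0.083, 0.997, 0.001]
contact_force: [-0.0, 0.6, -0.3]
gripper_width: 0.898
tcp [0.5317 0.1692 0.16  ] grip 0.901 F [-0.3 -0.6 -0.1] jaw deg 80.46 t 25.5167
[275. 205.] 2995 [531.2 168.6] [ 58.  100.1] 80.4 z [0.063  0.0668 0.0681] rgb [176. 180. 178.]
[ 27. 185.] 702 [675.9 556.6] [105.1 175.8] 89.81 z [0.0607 0.0656 0.0733] rgb [138. 140. 136.]

[ 48. 103.] 468 [858.  524.5] [165.3  46.5] 2.25 z [0.031  0.0357 0.0432] rgb [ 52.  80. 121.]
[437. 145.] 928 [ 805.7 -448.2] [169.9  86.1] 16.77 z [0.0308 0.0371 0.0432] rgb [56. 58. 58.]
[278. 135.] 440 [791.6 -58.5] [64.9 69.5] 57.15 z [0.0315 0.0381 0.0434] rgb [150.  154.5 157. ]
[ 64. 170.] 394 [682.5 468.9] [133.4  26.9] 4.53 z [0.0325 0.0401 0.0436] rgb [ 52. 114. 106.]
[148. 163.] 369 [711.2 263.4] [44.8 77.3] 83.5 z [0.0304 0.0334 0.0381] rgb [37. 38. 38.]
[236. 207.] 253 [606.7  40.5] [ 58.1 100.2] 28.79 z [0.031  0.0359 0.0396] rgb [ 99.  58. 133.]
[376. 257.] 294 [ 492.7 -305.4] [ 59.4 101. ] 80.7 z [0.032  0.0383 0.0426] rgb [167.5  95.   54. ]
[226. 295.] 266 [393.2  58.9] [100.9  58.4] 63.44 z [0.0312 0.0359 0.0405] rgb [169. 155.  71.]validation failed for argument at $...
```

View pics/w14.png

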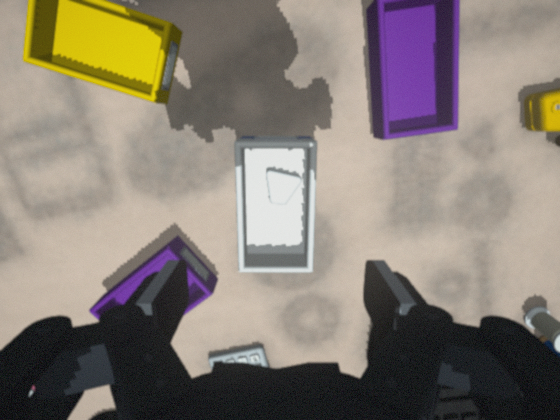

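View pics/s14.png

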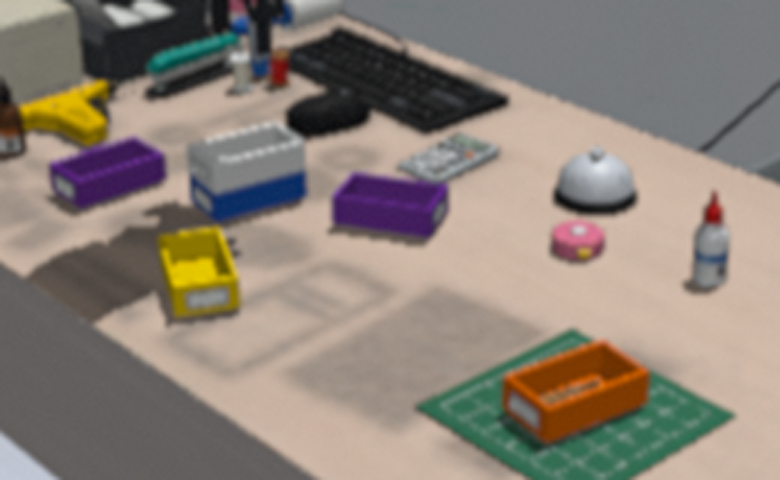

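View pics/t14.png

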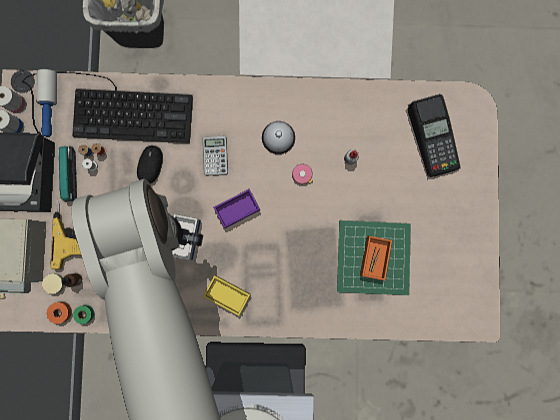

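All checks agree. The last retreat call was refused because I typed a wrong count of numbers, but the open gripper already stands about 9 cm above the stack, touching nothing. Handing in.

```bash
python3 -c "
from bench import manip
print(manip.finish_job())"
```

```text
the job is handed in; nothing more can be done
None
```

The job is done in the order asked and handed in at about 26 s of the 72 s allowed. I set the white tray on the counter toward the mat, put the orange tray on the mat, then put the white tray back on the blue one.

Last checks:
- **White tray:** it is fully home on blue. Its rim reads 66.8 mm (67 expected), the same as orange read when it sat there. Its centre is within about 1 mm of where the stack first stood, and the chalk is in it.
- **Orange tray:** it is flat on the mat with its rim at about 39 mm (36 mm tray plus 3 mm mat). It is about 1 to 1.5 mm from the measured mat centre, and the peg is in it.
- **Blue tray:** it read the same position as the original stack before white went back on. The final scene view shows it in the same place, though I did not measure it again after that.
- **Bell, glue bottle and tape measure:** all three look unmoved in the final pictures, and the measured bell position matches the start.

One retreat move at the end was refused because I typed a wrong count of numbers. The open gripper therefore stayed about 9 cm above the stack, touching nothing. No check failed or disagreed.

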